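# Wind and start the clockwork pass timer

### The job

The clockwork timer on the pass has nearly run down. Wind its key clockwise, in as many part turns as it takes, until the spring comes up firm, but do not force it further; let go of the key so that the ratchet holds it, and only then push the red start lever beside the dial right over towards the back of the timer and leave it there. Do not shift the pots, cup, bell, jar and spoon that stand around it.

Things in the scene. Friction and masses are not known exactly. Their poses are not given: they have to be found in the camera images.
- pass_timer: Clockwork bell timer, fixed to the counter: a dark steel foot plate (150 mm front to back, 240 mm wide, 13 mm high) with a yoke that carries a round drum. Origin on the counter under the drum's middle; x to the timer's back, y to its left, z up. The foot reaches from y = -0.150 to +0.090; the start lever stands on its right-hand side.
- timer_dial: The drum, 143 mm in diameter, 42 mm deep, with its white dial, key, ratchet wheel and click (these two stand 13 mm proud of the dial). Origin at the dial's centre, (-0.012, 0, 0.094) in the timer's frame. z out of the dial: up and to the timer's front, 35 degrees from vertical; y up the slope, x to the right as seen from the front.
- key_grip (a point): Middle of the black key's grip, a paddle 56 mm wide (x, towards the hand's point), 12 mm thick (y), 36 mm high (z, the key's axis, out of the dial, 35 degrees from vertical). It lies on the axis 40 mm out of the dial; the paddle ends 18 mm above and below. Grip it over its faces or over its ends; nothing else nearer than 60 mm to the axis stands over 16 mm out of the dial.
- winding_key (a joint): Key's turn, rad, growing clockwise as seen from in front; the red hand turns with it, from red mark (0) to green. A spring pulls back with 0.06 to 0.28 N m; a ratchet of 18 teeth lets it turn clockwise only: let go, it springs back to the last tooth, up to 0.35 rad. From 4.9 the spring is coiled solid (8 N m/rad: more is forcing). The last tooth drops at 4.84; then it rests at 4.79.
- lever_tip (a point): Centre of the red ball, 24 mm in diameter, on top of the start lever, which stands at the right-hand side of the foot and turns about a level axis along the timer's y, 78 mm below the ball along the lever; the pivot lies at (0, -0.128, 0.026) in the timer's frame.
- start_lever (a joint): Start lever, rad: 0 is stopped, leaning 0.45 rad towards the timer's front; 0.9 is running, leaning 0.45 rad to the timer's back. It stays where it is left; about 1 N at the ball moves it.
- salt_ramekin: White ramekin of salt, 70 mm in diameter, 42 mm high; origin under its middle. Leave it alone.
- stone_cup: Grey-brown stoneware cup, 68 mm in diameter, 62 mm high; origin under its middle. Leave it alone.
- chili_ramekin: Small dark blue ramekin with red chili, 58 mm in diameter, 34 mm high; origin under its middle. Leave it alone.
- service_bell: Domed steel desk bell, 84 mm in diameter, 59 mm high; origin under its middle. Leave it alone.
- spice_jar: Spice jar with a green cap, 46 mm in diameter, 106 mm high; origin under its middle. Leave it alone.
- teaspoon: Steel teaspoon lying on the counter, 130 mm long along its x, 26 mm wide, 11 mm high; origin under its middle. Leave it alone.

How it is judged:
On the way, in this order (a step that is already met when the one before it is completed fails the run):
1. the key is fully wound, let go, and held by the ratchet (value of joint winding_key above 4.7 rad and contact force between the fingers and timer_dial below 0.5 N), for 0.2 s.
2. the start lever is pushed right over to the back (value of joint start_lever above 0.8 rad), for 0.1 s.
At the end, for the whole second after the job is handed in: the key stands fully wound on its last ratchet tooth (above 4.70 rad) and the start lever lies over to the back (above 0.8 of its 0.9 rad) (value of joint winding_key above 4.7 rad and value of joint start_lever above 0.8 rad); the robot touches nothing.
It fails at once if the key is forced on past the point where the spring is coiled solid (beyond 5.06 rad) (value of joint winding_key above 5.06 rad).
It fails at once if a bystander is moved by more than 30 mm (distance of any of salt_ramekin, stone_cup, chili_ramekin, service_bell, spice_jar, teaspoon from where it was at the start of the episode above 0.03 m).
It also fails if it takes over 64 s, if anything falls off the work surface, if the arm or the gripper's body presses on something with over 40 N, if the wrist force passes 120 N, or if a joint passes its speed limit or range.

### The arm

A 7-joint arm with a two-finger parallel gripper is mounted at the origin on a cart in front of the work surface, level with it; the furniture and walls round the work are solid. World frame = base frame: x ahead of the robot, y to its left, z up, the work surface at z = 0. Lengths are in m, angles in rad, forces in N, time in s.
With the tool pointing down it reaches from about 0.425 to 0.925 m from the base axis. Payload 6.8 kg.
Tool frame: the origin (TCP) lies midway between the tips of the shut fingers; the grasp point (between the pads) lies 19 mm behind it (bot.hold_point_z is the distance from the TCP to the grasp point, in m); z points along the fingers, y is the line along which they close (so a half turn about z gives the same grasp; the last joint's range is limited). The gripper opens to 85 mm and grips with 20 to 120 N. Pads are 22 mm wide; open, the fingers measure 114 mm over their backs; the gripper's body (76 mm by 85 mm) begins 54 mm behind the grasp point. The pads swing forward as they close: fully open they stand 13 mm farther back than shut.
Start: joints at [-1.258, 0.477, 0.022, 1.555, -0.011, 1.109, -0.083], TCP at [0.276, 0.616, 0.231] pointing down, gripper open.
Joint ranges: [-2.96, 2.96], [-0.34, 2.1], [-1.41, 1.46], [0.24, 2.44], [-1.37, 4.51], [0.17, 1.92], [-2.96, 2.96]. Speed limits (rad/s): [2.39, 2.39, 3.14, 3.14, 3.14, 3.14, 3.14].

### API

Orientations are given as a unit quaternion [w, x, y, z].
In Python, from station import bot gives the robot as it stands. The module is installed in compiled form; this text tells all that it offers.
- The arm moves only by the tool step_arm, never from a script. Its argument "increments" is a list that holds one entry, the list of rows, each a list of 7 numbers: the opening, from -1 (shut) to 1 (fully open), then the shift along the tool's x, y, z in mm, then the turn, a rotation vector about the tool's x, y, z in degrees. In form: [[[grip, x, y, z, ax, ay, az], ...]]. A call has 1 to 10 rows; each row is the pose to reach, as a shift and turn from the pose commanded when the call began, along the tool's axes at that moment; what a row does not reach only later rows make up. A row lasts 1/12 s, in which the tool goes at most 41.7 mm and 7.16 degrees, less where a joint would pass 70% of its speed; a pose out of reach is approached as far as the arm can. A call with a gripper value outside its range is refused whole. The fingers move at their own pace and stop on an object; "force" is the grip in N (left out, the last holds). Time passes only in rows, so rows that repeat a pose let the fingers close. It gives the time, the measured TCP pose, the force, the opening and the grip force at its end, in the units of the state.
- bot.get_obs(): the state, without advancing time (a new reading comes with each control period).
- bot.read_camera(name): name is "side" or "top" or "wrist"; returns a dict with "image" (480x640x3 uint8, red, green, blue), "camera_matrix" (3x3 intrinsics, pixels), "R" (3x3) and "t" (3): a world point X has camera coordinates R X + t. Camera axes: x right, y down, z forward; pixel columns grow to the right and rows downward; lengths in m; the calibration is good to about 2 mm. A picture is of the moment at which its call begins. There is no depth.
- bot.hand_in(): hands the job in; it is judged then, once.
The state is a dict: "t": time; "q": joint angles; "joint_vel": joint speeds; "joint_torque": joint torques, N m; "eef_pos": TCP position; "tool_rot": TCP orientation; "contact_force": force on the tool from outside, world axes, zero at the start; "torque": the same for the moment, N m; "gripper_width": opening from 0.0 (shut) to 1.0 (fully open); "grasp_force": force on a finger pad.
Only numpy, scipy, OpenCV 4.12 (cv2) and the standard library are available. Lean on these libraries where they do the work, as an engineer would, in place of code of your own. Each camera call takes 0.05 s, during which the arm holds its last target. There are 200 camera calls.

## Working session

There is one attempt and no reset: what is moved stays moved. The work goes in short steps, Python scripts to look and compute and a tool call to move; the robot and the scene stay as the last step left them, time stands still between calls to the robot, and variables do not carry over. Pictures are saved under pics/ and viewed, at most 10 in all, crops included, and the job is handed in when it is done.

Besides the shell and the picture viewer there is one more tool, called after "Request:" as name([rows], argument=value, ...), one row to a line, values as JSON. step_arm: Moves the arm, as the interface text tells. Its arguments: {"type":"object","properties":{"increments":{"type":"array"},"force":{"type":"number"}},"required":["increments"]}

```bash
mkdir -p pics
python3 - <<'E'
from station import bot
import cv2,numpy as np,pickle
d={}
for n in ("side","top","wrist"):
    c=bot.read_camera(n); d[n]=c; cv2.imwrite(f"pics/{n}0.png",c["image"][:,:,::-1])
    print(n,np.round(c["camera_matrix"],1).tolist(),np.round(c["R"],3).tolist(),np.round(c["t"],3))
pickle.dump(d,open("cam0.pkl","wb"))
o=bot.get_obs();print(o,bot.hold_point_z)
E
```

```text
side [[463.3, 0.0, 316.7], [0.0, 463.3, 243.2], [0.0, 0.0, 1.0]] [[0.992, -0.125, -0.007], [-0.079, -0.581, -0.81], [0.098, 0.804, -0.587]] [-0.509  0.159  0.881]
top [[621.6, 0.0, 319.2], [0.0, 621.6, 236.8], [0.0, 0.0, 1.0]] [[-0.058, -0.998, 0.006], [-0.964, 0.054, -0.261], [0.261, -0.021, -0.965]] [0.107 0.549 1.263]
wrist [[334.8, 0.0, 324.8], [0.0, 334.8, 238.5], [0.0, 0.0, 1.0]] [[0.409, 0.912, -0.003], [0.872, -0.39, 0.297], [0.27, -0.124, -0.955]] [-0.674 -0.038  0.38 ]
{'t': 0.15, 'q': array([-1.25809679,  0.47760403,  0.0223893 ,  1.55617689, -0.01148827,
        1.10930072, -0.08310241]), 'joint_vel': array([-0.00019922, -0.00233139,  0.00049467, -0.00306202, -0.00094957,
       -0.00047569,  0.00019987]), 'joint_torque': array([ 2.41684626e-03, -5.96922934e+01,  1.60997920e+00, -2.81493348e+01,
        1.26021879e-02,  6.56441538e-03, -2.17007106e-06]), 'eef_pos': array([0.27558491, 0.61570542, 0.23057409]), 'tool_rot': array([-8.08059313e-05,  2.08859024e-01,  9.77945523e-01, -6.75325117e-04]), 'contact_force': array([ 0.2555623 , -0.64936516, -0.12432157]), 'torque': array([ 0.02641161, -0.03314883, -0.00198917]), 'grasp_force': 0.0, 'gripper_width': 0.9996973431094341} 0.0187
```

View pics/top0.png

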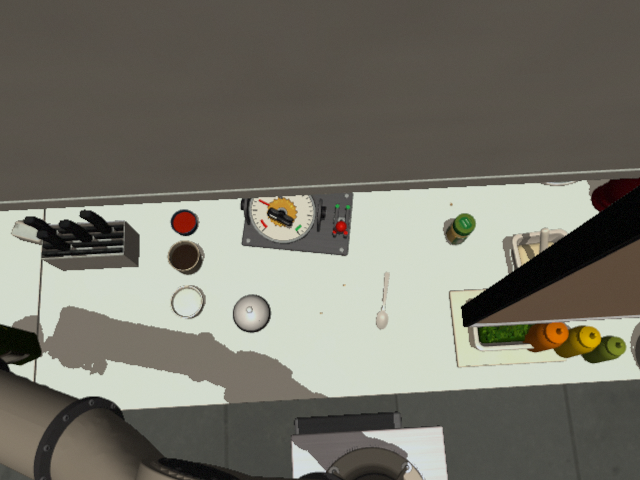

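View pics/side0.png

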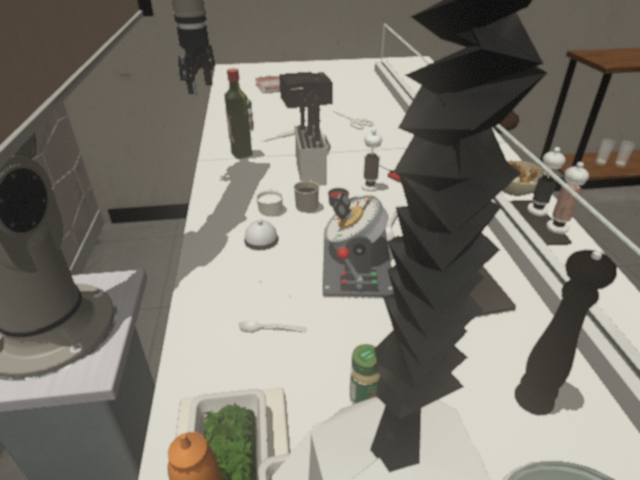

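The top view shows the timer around (282,217), red ball at (341,227), key at about (281,216); the side view shows it at (355,245) with the ball at (343,253). Next I'll zoom in.

Run:
```python
import cv2,pickle,numpy as np
d=pickle.load(open("cam0.pkl","rb"))
a=cv2.resize(d["top"]["image"][185:265,230:365,::-1],None,fx=5.5,fy=5.5,interpolation=cv2.INTER_CUBIC)
cv2.imwrite("pics/zt.png",a)
b=cv2.resize(d["side"]["image"][180:305,310:410,::-1],None,fx=4.7,fy=4.7,interpolation=cv2.INTER_CUBIC)
cv2.imwrite("pics/zs.png",b)
```

```text
(no output)
```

View pics/zt.png

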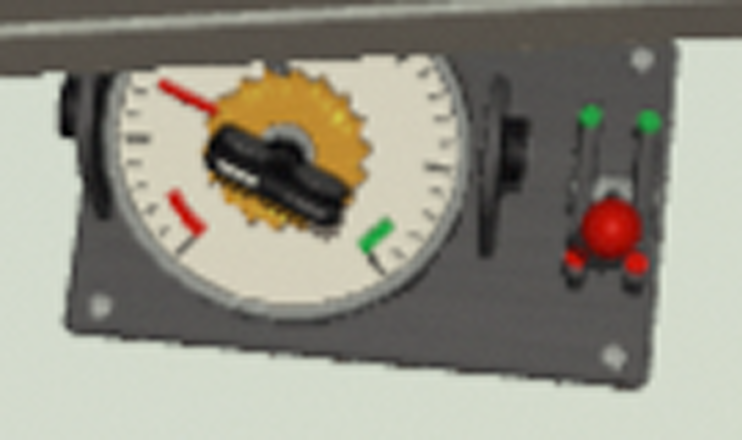

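View pics/zs.png

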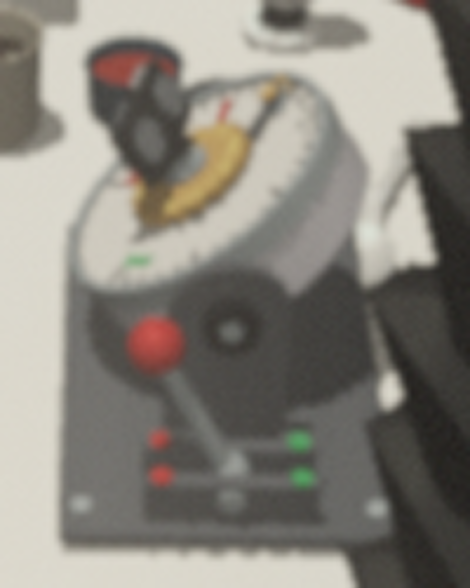

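View pics/wrist0.png

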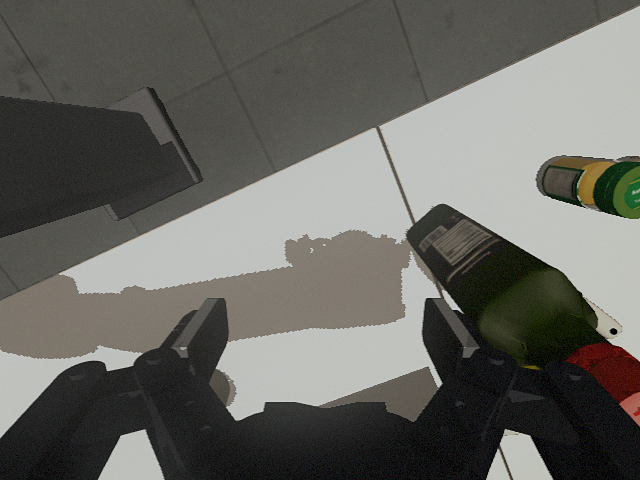

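Zooms: top (zoom px) foot corners FL (68,328), FR (640,388), BR (676,42), ball (611,228), paddle running (225,150)-(335,208), hand tip (160,85), red mark (187,212), green (376,236). Side: ball (156,345), near foot corners (62,545) and (393,545 about).

```bash
cat > h.py <<'E'
import numpy as np,pickle
from scipy.optimize import least_squares
from scipy.spatial.transform import Rotation as Ro
def proj(c,X):
    p=(c["R"]@np.atleast_2d(X).T).T+c["t"]; p=p@c["camera_matrix"].T; return p[:,:2]/p[:,2:]
def ray(c,uv):
    d=c["R"].T@np.linalg.solve(c["camera_matrix"],[uv[0],uv[1],1]); return -c["R"].T@c["t"],d/np.linalg.norm(d)
def tri(obs):
    A=np.zeros((3,3));b=np.zeros(3)
    for c,uv in obs:
        o,d=ray(c,uv);P=np.eye(3)-np.outer(d,d);A+=P;b+=P@o
    X=np.linalg.solve(A,b); return X,[np.round(proj(c,X)[0]-uv,1) for c,uv in obs]
def plane(c,uv,z):
    o,d=ray(c,uv); return o+d*(z-o[2])/d[2]
zt=lambda u,v:(np.array([u,v])+.5)/5.5-.5+[230,185]
zs=lambda u,v:(np.array([u,v])+.5)/4.7-.5+[310,180]
E
python3 - <<'E'
from h import *
d=pickle.load(open("cam0.pkl","rb"));T,S=d["top"],d["side"]
for n in d: print(n,np.round(-d[n]["R"].T@d[n]["t"],3))
ball,e=tri([(T,zt(611,228)),(S,zs(156,345))]);print("ball",ball,e)
feat=[(T,zt(68,328),(-.075,.09,.013)),(T,zt(640,388),(-.075,-.15,.013)),(T,zt(676,42),(.075,-.15,.013)),
(S,zs(62,545),(-.075,-.15,.006)),(S,zs(393,545),(.075,-.15,.006)),
(T,zt(611,228),(-.078*np.sin(.45),-.128,.026+.078*np.cos(.45))),(S,zs(156,345),(-.078*np.sin(.45),-.128,.026+.078*np.cos(.45)))]
W=lambda p,X:Ro.from_euler('z',p[2]).apply(X)+[p[0],p[1],0]
f=lambda p:np.concatenate([proj(c,W(p,X))[0]-uv for c,uv,X in feat])
r=least_squares(f,[.7,.05,0],loss='soft_l1');p=r.x;print("pose",p,np.round(f(p),1))
# foot height check by stereo of front-right corner
print(tri([(T,zt(640,388)),(S,zs(62,540))]))
a=np.deg2rad(35);Z=np.array([-np.sin(a),0,np.cos(a)]);Y=np.array([np.cos(a),0,np.sin(a)]);X=np.cross(Y,Z);print(X)
D=np.array([-.012,0,.094])
Rz=Ro.from_euler('z',p[2]).as_matrix();Rd=Rz@np.c_[X,Y,Z];c0=W(p,D)
print("dial",c0,"keygrip",c0+.04*Rd[:,2])
def dialpt(c,uv,h):
    o,dd=ray(c,uv);n=Rd[:,2];q=o+dd*((c0+h*n-o)@n)/(dd@n)-c0;return Rd.T@q
for n,uv,h in [("hand",(160,85),0.005),("red",(187,212),0),("green",(376,236),0),("keyA",(213,150),.056),("keyB",(342,210),.056),("mid",(285,178),.058)]:
    q=dialpt(T,zt(*uv),h);print(n,np.round(q,4),np.degrees(np.arctan2(q[1],q[0])))
print(zt(0,0))
E
```

```text
side [ 0.431 -0.679  0.642]
top [0.207 0.103 1.362]
wrist [0.206 0.647 0.373]
ball [0.56867329 0.02917213 0.09694644] [array([0. , 0.2]), array([ 0.2, -0.1])]
pose [ 0.6224742   0.15082454 -0.15862456] [-1.7  0.3  1.1  0.1  0.4 -0.3 -1.2 -0.8  2.7  0.5 -0.3  0.2  0.1  0. ]
(array([0.52719888, 0.01650524, 0.00456806]), [array([-0. , -0.1]), array([-0.1,  0. ])])
[ 0. -1.  0.]
dial [0.61062486 0.15272006 0.094     ] keygrip [0.58796984 0.15634415 0.12676608]
hand [-0.0497  0.0206  0.005 ] 157.5259554247179
red [-0.037  -0.0316  0.    ] -139.500794928294
green [ 0.0376 -0.0338  0.    ] -41.95311712814693
keyA [-0.0221  0.0131  0.056 ] 149.26206673136264
keyB [ 0.0275 -0.0054  0.056 ] -11.019003692199771
mid [0.0056 0.0056 0.058 ] 45.18227979342725
[229.59090909 184.59090909]
```

```bash
cat >> h.py <<'E'
p=[0.6225,0.1508,-0.1586]
a=np.deg2rad(35);Rz=Ro.from_euler('z',p[2]).as_matrix()
Rd=Rz@np.c_[[0,-1,0],[np.cos(a),0,np.sin(a)],[-np.sin(a),0,np.cos(a)]]
c0=Rz@[-.012,0,.094]+[p[0],p[1],0]
def keypose(phi,h,dx=0,dy=0):   # phi deg dial angle of tool x, TCP h m out of dial
    f=np.deg2rad(phi);x=np.cos(f)*Rd[:,0]+np.sin(f)*Rd[:,1];z=-Rd[:,2]
    return c0+Rd@[dx,dy,h],np.c_[x,np.cross(z,x),z]
def cur(o): w,*v=o["tool_rot"]; return o["eef_pos"],Ro.from_quat([*v,w]).as_matrix()
def inc(o,P,R):
    p0,R0=cur(o);return np.round(R0.T@(P-p0)*1000,1),np.round(np.degrees(Ro.from_matrix(R0.T@R).as_rotvec()),1)
def st(o):
    p0,R0=cur(o);q=Rd.T@(p0-c0);x=Rd.T@R0[:,0]
    print("t",round(o["t"],2),"eef",np.round(p0,4),"dial",np.round(q,4),"phi",np.round(np.degrees(np.arctan2(x[1],x[0])),1),"tilt",np.round(Rd.T@R0[:,2],3),"q",np.round(o["q"],2),"F",np.round(o["contact_force"],1),"M",np.round(o["torque"],2),"w",round(o["gripper_width"],3),"gf",round(o["grasp_force"],1))
E
python3 - <<'E'
from h import *
from station import bot
o=bot.get_obs();st(o)
P,R=keypose(203,.17);print(P,inc(o,P,R))
E
```

```text
t 0.15 eef [0.2756 0.6157 0.2306] dial [-0.4043 -0.2526  0.3436] phi -108.1 tilt [ 0.001 -0.574 -0.819] q [-1.26  0.48  0.02  1.56 -0.01  1.11 -0.08] F [ 0.3 -0.6 -0.1] M [ 0.03 -0.03 -0.  ] w 1.0 gf 0.0
[0.5143664  0.16809525 0.23325585] (array([-400.8, -311. ,   -2.2]), array([-23.8, -27.3,  50.3]))
```

Request:
step_arm([
  [[1,-40,-31,-50,0,0,0],[1,-400,-311,-50,-24,-27,50],[1,-400,-311,-50,-24,-27,50],[1,-400,-311,-50,-24,-27,50],[1,-400,-311,-50,-24,-27,50],[1,-400,-311,-50,-24,-27,50],[1,-400,-311,-50,-24,-27,50],[1,-400,-311,-50,-24,-27,50],[1,-400,-311,-50,-24,-27,50],[1,-400,-311,-50,-24,-27,50]],
])

```text
t: 0.98
eef_pos: [0.4653, 0.2579, 0.2765]
tool_rot: [0.262, 0.587, 0.752, 0.149]
contact_force: [1.2, -0.3, 0.2]
gripper_width: 1.002
grasp_force: 0.0
```

Run:
```python
from h import *
from station import bot
o=bot.get_obs();st(o)
for f in (203,270,337.5):
  P,R=keypose(f,.17);print(f,inc(o,P,R))
```

```text
t 0.98 eef [0.4653 0.2579 0.2765] dial [-0.081  -0.0265  0.2413] phi -157.0 tilt [-0.008  0.001 -1.   ] q [-1.29  0.01  0.35  2.2   0.8   0.78 -1.24] F [ 1.2 -0.3  0.2] M [0.08 0.54 0.03] w 1.002 gf 0.0
203 (array([-85.4,  -7.5,  70.7]), array([ 0.2, -0.4,  0. ]))
270 (array([-85.4,  -7.5,  70.7]), array([  0.4,  -0.2, -67. ]))
337.5 (array([-85.4,  -7.5,  70.7]), array([ 6.000e-01,  1.000e-01, -1.345e+02]))
```

Request:
step_arm([
  [[1,-85,-7,70,0,0,0],[1,-85,-7,70,0,0,0],[1,-85,-7,70,0,0,10],[1,-85,-7,70,0,0,45],[1,-85,-7,70,0,0,45],[1,-85,-7,70,0,0,45],[1,-85,-7,70,0,0,45],[1,-85,-7,70,0,0,45],[1,-85,-7,70,0,0,45],[1,-85,-7,70,0,0,45]],
])

```text
t: 1.82
eef_pos: [0.5147, 0.1699, 0.2343]
tool_rot: [0.184, 0.83, 0.471, 0.237]
contact_force: [0.1, -0.3, -0.0]
gripper_width: 1.001
grasp_force: 0.0
```

Run:
```python
from h import *
from station import bot
import cv2
c=bot.read_camera("wrist");o=bot.get_obs();st(o)
pickle.dump(c,open("w1.pkl","wb"));cv2.imwrite("pics/w1.png",c["image"][:,:,::-1])
print("pred axis h=.058,.04,.022,0:",np.round(proj(c,np.array([c0+Rd@[0,0,h] for h in(.058,.04,.022,0)]))).tolist())
```

```text
t 1.87 eef [0.5147 0.17   0.2343] dial [-0.0019  0.0006  0.1709] phi 158.2 tilt [-0.008 -0.001 -1.   ] q [-1.18  0.05  0.5   2.29  0.88  0.55 -1.93] F [-0.3 -0.2 -1.3] M [0.09 0.57 0.05] w 1.001 gf 0.0
pred axis h=.058,.04,.022,0: [[326.0, 238.0], [326.0, 232.0], [326.0, 226.0], [326.0, 220.0]]
```

View pics/w1.png

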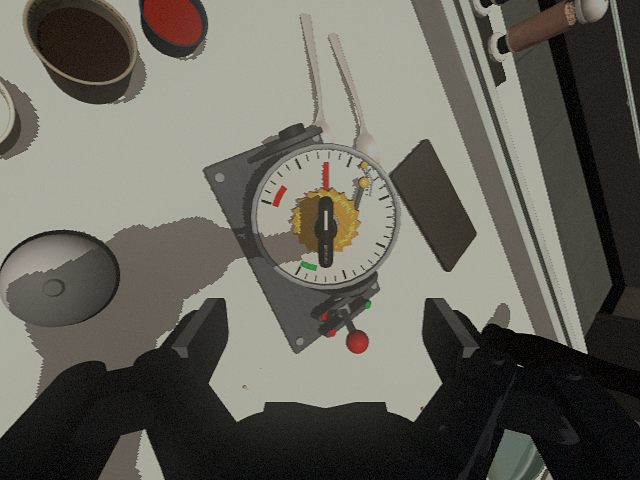

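The wrist view shows the key straight along the image's vertical, centred at (326,232), dial centre about (326,216), red ball at (357,342); the hand points up at phi 158 deg. Going +az lowers q7, so I'll start from the half-turned grasp.

Request:
step_arm([
  [[1,0,0,0,0,0,-60],[1,0,0,0,0,0,-60],[1,0,0,0,0,0,-60],[1,0,0,0,0,0,-60],[1,0,0,0,0,0,-60],[1,0,0,0,0,0,-60],[1,0,0,0,0,0,-60],[1,0,0,0,0,0,-60],[1,0,0,0,0,0,-60],[1,0,0,0,0,0,-60]],
])

```text
t: 2.7
eef_pos: [0.5147, 0.17, 0.2344]
tool_rot: [0.278, 0.481, 0.824, 0.112]
contact_force: [0.7, -0.8, -1.4]
gripper_width: 1.0
grasp_force: 0.0
```

Request:
step_arm([
  [[1,0,0,0,0,0,-60],[1,0,0,0,0,0,-60],[1,0,0,0,0,0,-60],[1,0,0,0,0,0,-60],[1,0,0,0,0,0,-60],[1,0,0,0,0,0,-60],[1,0,0,0,0,0,-60],[1,0,0,0,0,0,-60],[1,0,0,0,0,0,-60],[1,0,0,0,0,0,-60]],
])

```text
t: 3.53
eef_pos: [0.5148, 0.17, 0.2344]
tool_rot: [0.297, 0.006, 0.954, -0.042]
contact_force: [0.6, 0.3, -0.2]
gripper_width: 0.998
grasp_force: 0.0
```

Request:
step_arm([
  [[1,0,0,0,0,0,-60],[1,0,0,0,0,0,-60],[1,0,0,0,0,0,-60],[1,0,0,0,0,0,-60],[1,0,0,0,0,0,-60],[1,0,0,0,0,0,-60],[1,0,0,0,0,0,-60],[1,0,0,0,0,0,-60],[1,0,0,0,0,0,-60],[1,0,0,0,0,0,-60]],
])

```text
t: 4.37
eef_pos: [0.5148, 0.17, 0.2344]
tool_rot: [0.237, -0.471, 0.829, -0.184]
contact_force: [0.5, -0.2, 0.0]
gripper_width: 1.002
grasp_force: 0.0
```

Run:
```python
from h import *
from station import bot
import cv2
c=bot.read_camera("wrist");o=bot.get_obs();st(o)
pickle.dump(c,open("w2.pkl","wb"));cv2.imwrite("pics/w2.png",c["image"][:,:,::-1])
print("pred:",np.round(proj(c,np.array([c0+Rd@[0,0,h] for h in(.058,.04,.022,0)]))).tolist())
for f in("w1.pkl","w2.pkl"):
    c=pickle.load(open(f,"rb"));im=c["image"]
    hsv=cv2.cvtColor(im,cv2.COLOR_RGB2HSV)
    g=cv2.inRange(hsv,(12,100,60),(30,255,255))
    n,l,s,ce=cv2.connectedComponentsWithStats(cv2.morphologyEx(g,cv2.MORPH_CLOSE,np.ones((25,25))))
    i=1+np.argmax(s[1:,4]);print(f,"gold",s[i],ce[i])
    r=cv2.inRange(hsv,(0,150,80),(6,255,255))
    n,l,s,ce=cv2.connectedComponentsWithStats(r)
    for i in range(1,n):
        if s[i,4]>25: print("red",s[i],np.round(ce[i],1))
    print("pred wheel(h=.01)",proj(c,c0+Rd@[0,0,.010]), "ball",proj(c,[.5687,.0292,.0969]))
```

```text
t 4.42 eef [0.5148 0.17   0.2344] dial [-0.0019  0.0008  0.1709] phi -22.0 tilt [-0.008 -0.001 -1.   ] q [-1.07  0.05  0.38  2.28  0.89  0.55  1.2 ] F [-0.1  0.5  0. ] M [0.08 0.59 0.03] w 0.996 gf 0.0
pred: [[324.0, 231.0], [324.0, 225.0], [324.0, 219.0], [324.0, 214.0]]
w1.pkl gold [ 291  188   70   66 3592] [326.91703786 219.33797327]
red [ 143    0   59   45 2012] [173.7  19.7]
red [324 162   4  28 110] [325.5 175.5]
red [273 186  14  21 120] [278.9 195.8]
red [322 313   6   7  33] [324.2 315.8]
red [330 329   6   8  32] [332.1 332.6]
red [348 333  21  20 310] [358.3 342.8]
pred wheel(h=.01) [[325.98834055 222.85687634]] ball [[357.73330655 342.20121348]]
w2.pkl gold [ 284  182   76   90 3766] [321.55284121 218.14551248]
red [312  45   8  11  70] [315.7  50.2]
red [270  51  27  31 601] [282.4  65.6]
red [322  72   8  10  55] [326.   76.8]
red [362 228  15  20 109] [369.4 237.7]
red [323 262   4   7  28] [324.5 265. ]
red [419 338  12  22 104] [423.2 348.1]
red [332 371  44  31 263] [354.4 388.5]
pred wheel(h=.01) [[323.78691268 216.15744996]] ball [[282.77354251  65.36501877]]
```

View pics/w2.png

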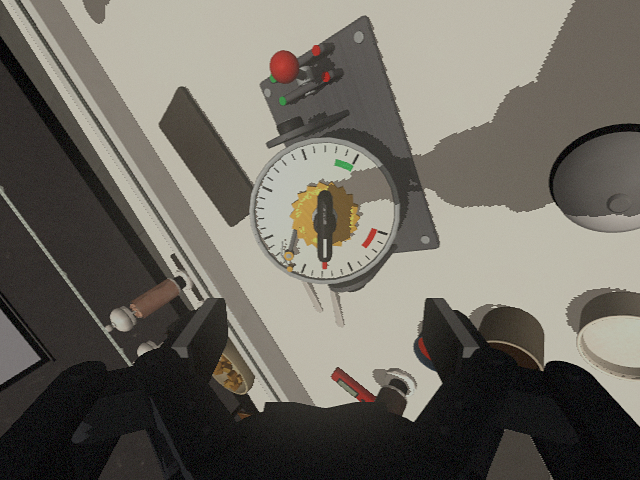

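Same key from the other side, paddle from (324,190) to (324,261), hand at (324,265). The averaged offsets from both views confirm the key axis within about 1 mm.

Run:
```python
from h import *
from station import bot
o=bot.get_obs()
for h in (.07,.024):
  P,R=keypose(-22,h);print(inc(o,P,R))
```

```text
(array([  2.8,  -0.4, 100.8]), array([ 0.2,  0.4, -0. ]))
(array([  3.1,  -0.6, 146.8]), array([ 0.2,  0.4, -0. ]))
```

Request:
step_arm([
  [[0,3,-0.5,30,0.2,0.4,0],[0,3,-0.5,60,0.2,0.4,0],[0,3,-0.5,85,0.2,0.4,0],[0,3,-0.5,100,0.2,0.4,0],[0,3,-0.5,110,0.2,0.4,0],[0,3,-0.5,120,0.2,0.4,0],[0,3,-0.5,130,0.2,0.4,0],[0,3,-0.5,138,0.2,0.4,0],[0,3,-0.5,146,0.2,0.4,0],[0,3,-0.5,146,0.2,0.4,0]],
])

```text
t: 5.25
eef_pos: [0.5968, 0.1549, 0.1133]
tool_rot: [0.234, -0.469, 0.83, -0.188]
contact_force: [0.5, 0.1, -0.1]
gripper_width: 0.498
grasp_force: 0.0
```

Request:
step_arm([
  [[-1,0,0,0,0,0,0],[-1,0,0,0,0,0,0],[-1,0,0,0,0,0,0],[-1,0,0,0,0,0,0],[-1,0,0,0,0,0,0],[-1,0,0,0,0,0,0],[-1,0,0,0,0,0,0],[-1,0,0,0,0,0,0]],
], force=30)

```text
t: 5.92
eef_pos: [0.5965, 0.1553, 0.1147]
tool_rot: [0.235, -0.47, 0.83, -0.187]
contact_force: [-5.8, 0.8, 7.1]
gripper_width: 0.13
grasp_force: 35.2
```

Run:
```python
from h import *
from station import bot
o=bot.get_obs();st(o);print("Mz",o["torque"]@Rd[:,2])
```

```text
t 5.92 eef [0.5965 0.1553 0.1147] dial [-0.0003  0.0001  0.0252] phi -21.8 tilt [-0.001 -0.    -1.   ] q [-0.97  0.43  0.49  2.24  1.37  0.19  0.72] F [-5.8  0.8  7.1] M [-0.05  0.72 -0.11] w 0.13 gf 35.2
Mz 0.003571272280193284
```

Request:
step_arm([
  [[-1,0,0,-1,0,0,5],[-1,0,0,-1,0,0,10],[-1,0,0,-1,0,0,15],[-1,0,0,-1,0,0,20],[-1,0,0,-1,0,0,25],[-1,0,0,-1,0,0,30],[-1,0,0,-1,0,0,35],[-1,0,0,-1,0,0,40],[-1,0,0,-1,0,0,45],[-1,0,0,-1,0,0,50]],
])

```text
t: 6.75
eef_pos: [0.5963, 0.1554, 0.1148]
tool_rot: [0.292, -0.074, 0.951, -0.07]
contact_force: [8.2, 0.4, -10.2]
gripper_width: 0.132
grasp_force: 32.9
```

Run:
```python
from h import *
from station import bot
o=bot.get_obs();st(o);print("Mz",o["torque"]@Rd[:,2])
```

```text
t 6.75 eef [0.5963 0.1554 0.1148] dial [-0.0004  0.      0.0254] phi -72.0 tilt [-0.    -0.001 -1.   ] q [-0.98  0.43  0.51  2.24  1.36  0.19 -0.14] F [  8.2   0.4 -10.2] M [0.16 0.48 0.39] w 0.132 gf 32.9
Mz 0.26908865523984865
```

Request:
step_arm([
  [[-1,0,0,0,0,0,5],[-1,0,0,0,0,0,10],[-1,0,0,0,0,0,15],[-1,0,0,0,0,0,20],[-1,0,0,0,0,0,25],[-1,0,0,0,0,0,30],[-1,0,0,0,0,0,35],[-1,0,0,0,0,0,40],[-1,0,0,0,0,0,45],[-1,0,0,0,0,0,50]],
])

```text
t: 7.58
eef_pos: [0.5963, 0.1555, 0.1148]
tool_rot: [0.294, 0.335, 0.893, 0.06]
contact_force: [8.4, -0.0, -9.5]
gripper_width: 0.137
grasp_force: 32.9
```

Request:
step_arm([
  [[-1,0,0,0,0,0,5],[-1,0,0,0,0,0,10],[-1,0,0,0,0,0,15],[-1,0,0,0,0,0,20],[-1,0,0,0,0,0,25],[-1,0,0,0,0,0,30],[-1,0,0,0,0,0,35],[-1,0,0,0,0,0,40],[-1,0,0,0,0,0,45],[-1,0,0,0,0,0,50]],
])

```text
t: 8.42
eef_pos: [0.5964, 0.1555, 0.1149]
tool_rot: [0.242, 0.681, 0.668, 0.179]
contact_force: [9.1, 0.5, -11.0]
gripper_width: 0.138
grasp_force: 32.9
```

Run:
```python
from h import *
from station import bot
import cv2
c=bot.read_camera("top");o=bot.get_obs();st(o);print("Mz",o["torque"]@Rd[:,2])
cv2.imwrite("pics/t2.png",cv2.resize(c["image"][150:300,200:400,::-1],None,fx=3.5,fy=3.5))
```

```text
t 8.47 eef [0.5964 0.1555 0.1149] dial [-0.0005  0.0001  0.0254] phi -172.3 tilt [-0. -0. -1.] q [-0.99  0.44  0.52  2.24  1.35  0.18 -1.89] F [  8.9   0.2 -11.7] M [0.29 0.38 0.46] w 0.135 gf 32.8
Mz 0.2477021802430545
```

Request:
step_arm([
  [[-1,0,0,0,0,0,5],[-1,0,0,0,0,0,10],[-1,0,0,0,0,0,15],[-1,0,0,0,0,0,20],[-1,0,0,0,0,0,25],[-1,0,0,0,0,0,30],[-1,0,0,0,0,0,35],[-1,0,0,0,0,0,40],[-1,0,0,0,0,0,40]],
])

```text
t: 9.22
eef_pos: [0.5965, 0.1555, 0.1149]
tool_rot: [0.166, 0.868, 0.395, 0.251]
contact_force: [9.3, 0.0, -10.4]
gripper_width: 0.132
grasp_force: 32.8
```

Run:
```python
from h import *
from station import bot
o=bot.get_obs();st(o);print("Mz",o["torque"]@Rd[:,2])
```

```text
t 9.22 eef [0.5965 0.1555 0.1149] dial [-0.0006  0.0002  0.0254] phi 148.0 tilt [-0. -0. -1.] q [-0.99  0.44  0.53  2.24  1.35  0.18 -2.58] F [  9.3   0.  -10.4] M [0.27 0.32 0.42] w 0.132 gf 32.8
Mz 0.2201837344936004
```

Request:
step_arm([
  [[-1,0,0,0,0,0,3],[-1,0,0,0,0,0,6],[-1,0,0,0,0,0,6]],
])

```text
t: 9.47
eef_pos: [0.5965, 0.1555, 0.1149]
tool_rot: [0.153, 0.887, 0.35, 0.259]
contact_force: [8.7, -0.2, -11.2]
gripper_width: 0.132
grasp_force: 32.8
```

Run:
```python
from h import *
from station import bot
o=bot.get_obs();st(o);print("Mz",o["torque"]@Rd[:,2])
```

```text
t 9.47 eef [0.5965 0.1555 0.1149] dial [-0.0005  0.0002  0.0254] phi 142.1 tilt [-0. -0. -1.] q [-0.99  0.44  0.53  2.24  1.35  0.18 -2.69] F [  8.7  -0.2 -11.2] M [0.26 0.31 0.43] w 0.132 gf 32.8
Mz 0.2354738655471812
```

Request:
step_arm([
  [[-1,0,0,0,0,0,3],[-1,0,0,0,0,0,5],[-1,0,0,0,0,0,5]],
])

```text
t: 9.72
eef_pos: [0.5965, 0.1555, 0.1149]
tool_rot: [0.142, 0.902, 0.311, 0.265]
contact_force: [10.3, -0.9, -11.5]
gripper_width: 0.137
grasp_force: 32.8
```

Run:
```python
from h import *
from station import bot
o=bot.get_obs();st(o);print("Mz",o["torque"]@Rd[:,2])
```

```text
t 9.72 eef [0.5965 0.1555 0.1149] dial [-0.0005  0.0002  0.0254] phi 137.1 tilt [-0. -0. -1.] q [-0.99  0.44  0.53  2.24  1.35  0.18 -2.77] F [ 10.3  -0.9 -11.5] M [0.29 0.36 0.41] w 0.137 gf 32.8
Mz 0.20389162080349202
```

Request:
step_arm([
  [[-1,0,0,0,0,0,2],[-1,0,0,0,0,0,4],[-1,0,0,0,0,0,4]],
])

```text
t: 9.97
eef_pos: [0.5965, 0.1555, 0.1149]
tool_rot: [0.132, 0.912, 0.279, 0.27]
contact_force: [8.4, 0.5, -10.7]
gripper_width: 0.132
grasp_force: 32.9
```

Run:
```python
from h import *
from station import bot
o=bot.get_obs();st(o);print("Mz",o["torque"]@Rd[:,2])
```

```text
t 9.97 eef [0.5965 0.1555 0.1149] dial [-0.0005  0.0002  0.0254] phi 133.1 tilt [-0. -0. -1.] q [-0.99  0.44  0.53  2.24  1.35  0.18 -2.84] F [  8.4   0.5 -10.7] M [0.23 0.31 0.45] w 0.132 gf 32.9
Mz 0.26628309952952267
```

Request:
step_arm([
  [[-1,0,0,0,0,0,1.5],[-1,0,0,0,0,0,3],[-1,0,0,0,0,0,3]],
])

```text
t: 10.22
eef_pos: [0.5965, 0.1554, 0.1149]
tool_rot: [0.125, 0.919, 0.256, 0.273]
contact_force: [9.2, 0.1, -12.2]
gripper_width: 0.139
grasp_force: 32.8
```

Run:
```python
from h import *
from station import bot
o=bot.get_obs();st(o);print("Mz",o["torque"]@Rd[:,2])
```

```text
t 10.22 eef [0.5965 0.1554 0.1149] dial [-0.0005  0.0002  0.0254] phi 130.2 tilt [-0. -0. -1.] q [-0.99  0.44  0.53  2.24  1.35  0.18 -2.9 ] F [  9.2   0.1 -12.2] M [0.19 0.31 0.44] w 0.139 gf 32.8
Mz 0.27640171673641084
```

Request:
step_arm([
  [[0,0,0,0,0,0,0],[0,0,0,0,0,0,0],[0,0,0,0,0,0,0],[0,0,0,0,0,0,0],[0,0,0,-30,0,0,0],[0,0,0,-65,0,0,0],[0,0,0,-100,0,0,0],[0,0,0,-140,0,0,0],[0,0,0,-145,0,0,0],[0,0,0,-145,0,0,0]],
])

```text
t: 11.05
eef_pos: [0.5139, 0.1696, 0.2364]
tool_rot: [0.123, 0.919, 0.255, 0.275]
contact_force: [0.6, -0.8, 0.3]
gripper_width: 0.498
grasp_force: 0.0
```

Run:
```python
from h import *
from station import bot
import cv2
c=bot.read_camera("wrist");o=bot.get_obs();st(o);print("Mz",o["torque"]@Rd[:,2])
pickle.dump(c,open("w3.pkl","wb"))
cv2.imwrite("pics/w3.png",cv2.resize(c["image"][120:320,220:430,::-1],None,fx=2.8,fy=2.8,interpolation=cv2.INTER_CUBIC))
def dp(uv,h):
    oo,dd=ray(c,uv);n=Rd[:,2];q=oo+dd*((c0+h*n-oo)@n)/(dd@n)-c0;q=Rd.T@q;return np.round(q*1000,1),np.degrees(np.arctan2(q[1],q[0]))
for f in("w1.pkl","w2.pkl","w3.pkl"):
    c=pickle.load(open(f,"rb"))
    hsv=cv2.cvtColor(c["image"],cv2.COLOR_RGB2HSV)
    r=cv2.inRange(hsv,(0,150,60),(6,255,255))|cv2.inRange(hsv,(45,90,60),(80,255,255))
    n,l,s,ce=cv2.connectedComponentsWithStats(r)
    for i in range(1,n):
        q,an=dp(ce[i],0)
        if s[i,4]>15 and np.hypot(*q[:2])<70: print(f,s[i],hsv[l==i].mean(0)[0].round(),q,an)
```

```text
t 11.1 eef [0.514  0.1688 0.2349] dial [-0.0007  0.0006  0.1716] phi 130.1 tilt [-0.003  0.001 -1.   ] q [-1.04  0.05  0.35  2.28  0.89  0.56 -2.44] F [-0.2 -0.1 -0.4] M [0.04 0.64 0.  ] w 0.499 gf 0.0
Mz 0.03705978038977816
w1.pkl [324 162   4  28 110] 3.0 [-39.8  15.5   0. ] 158.74528259617276
w1.pkl [273 186  14  21 120] 2.0 [-38.6 -32.5  -0. ] -139.91700946662806
w1.pkl [300 261  17  10  89] 65.0 [ 36.8 -33.9  -0. ] -42.65109737874506
w2.pkl [335 159  18  12 111] 65.0 [ 36.1 -33.9   0. ] -43.14388553874477
w2.pkl [362 228  15  20 109] 3.0 [-39.1 -32.4   0. ] -140.3272753371792
w2.pkl [323 262   4   7  28] 3.0 [-49.3  19.1   0. ] 158.8656588531831
w3.pkl [271 209   7  21 112] 2.0 [-38.8 -32.4   0. ] -140.10176495707296
w3.pkl [325 264  16   9  79] 42.0 [ 37.5 -34.5   0. ] -42.61532197839605
```

View pics/w3.png

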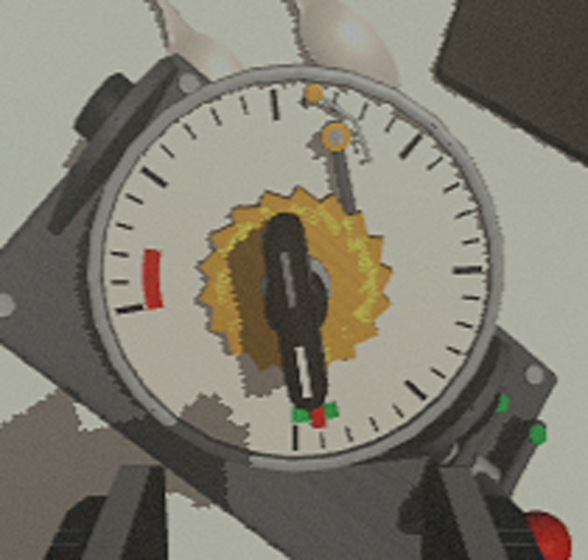

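The crop shows the hand (318,415) inside the green mark just before the last tick (297,437), about 277° clockwise from the red zero tick (130,309). That is about 4.8 rad, so the last tooth is holding and the key is released. Next, the lever.

```bash
cat >> h.py <<'E'
def levpose(tx,ty,z,tilt=15):
    t=np.deg2rad(tilt);zz=Rz@[np.sin(t),0,-np.cos(t)];xx=Rz@[-np.cos(t),0,-np.sin(t)]
    return Rz@[tx,ty,0]+[p[0],p[1],z],np.c_[xx,np.cross(zz,xx),zz]
def stl(o):
    p0,R0=cur(o);print("t",round(o["t"],2),"timer",np.round(Rz.T@(p0-[p[0],p[1],0]),4),"q",np.round(o["q"],2),"F",np.round(o["contact_force"],1),"w",round(o["gripper_width"],3))
E
python3 - <<'E'
from h import *
from station import bot
o=bot.get_obs();stl(o)
for a in((-.085,-.131,.21),(-.085,-.131,.085)):
  P,R=levpose(*a);print(P,inc(o,P,R))
E
```

```text
t 11.1 timer [-0.1099  0.0007  0.2349] q [-1.04  0.05  0.35  2.28  0.89  0.56 -2.44] F [-0.2 -0.1 -0.4] w 0.499
[0.5178772  0.03486869 0.21      ] (array([-80.2, 104.7,  34.3]), array([  24.5,    8.7, -138.1]))
[0.5178772  0.03486869 0.085     ] (array([-135.3,   58.7,  136.7]), array([  24.5,    8.7, -138.1]))
```

Request:
step_arm([
  [[-1,-20,26,0,24.5,8.7,-138],[-1,-40,52,0,24.5,8.7,-138],[-1,-60,78,10,24.5,8.7,-138],[-1,-80,105,20,24.5,8.7,-138],[-1,-80,105,34,24.5,8.7,-138],[-1,-80,105,34,24.5,8.7,-138],[-1,-80,105,34,24.5,8.7,-138],[-1,-80,105,34,24.5,8.7,-138],[-1,-80,105,34,24.5,8.7,-138],[-1,-80,105,34,24.5,8.7,-138]],
])

```text
t: 11.93
eef_pos: [0.5174, 0.0324, 0.208]
tool_rot: [0.15, 0.737, 0.63, 0.194]
contact_force: [0.7, 0.2, -0.1]
gripper_width: 0.001
grasp_force: 0.0
```

Run:
```python
from h import *
from station import bot
o=bot.get_obs();stl(o)
P,R=levpose(-.085,-.131,.21);print(P,inc(o,P,R))
```

```text
t 11.93 timer [-0.0851 -0.1335  0.208 ] q [-0.84  0.01  0.62  2.34  0.25  0.31 -0.59] F [ 0.7  0.2 -0.1] w 0.001
[0.5178772  0.03486869 0.21      ] (array([ 2.7,  1. , -1.5]), array([ 14.6,   5.6, -90.1]))
```

Request:
step_arm([
  [[-1,0,0,0,14.6,5.6,-90],[-1,0,0,0,14.6,5.6,-90],[-1,0,0,0,14.6,5.6,-90],[-1,0,0,0,14.6,5.6,-90],[-1,0,0,0,14.6,5.6,-90],[-1,0,0,0,14.6,5.6,-90],[-1,0,0,0,14.6,5.6,-90],[-1,0,0,0,14.6,5.6,-90],[-1,0,0,0,14.6,5.6,-90],[-1,0,0,0,14.6,5.6,-90]],
])

```text
t: 12.77
eef_pos: [0.5175, 0.0324, 0.208]
tool_rot: [0.143, 0.255, 0.955, 0.042]
contact_force: [0.9, -0.1, 0.2]
gripper_width: -0.0
grasp_force: 0.0
```

Run:
```python
from h import *
from station import bot
o=bot.get_obs();stl(o)
P,R=levpose(-.085,-.131,.21);print(P,inc(o,P,R))
```

```text
t 12.77 timer [-0.0849 -0.1335  0.208 ] q [-0.72  0.1   0.55  2.2  -0.01  0.57  0.87] F [ 0.9 -0.1  0.2] w -0.0
[0.5178772  0.03486869 0.21      ] (array([ 0.4,  2.6, -1.8]), array([  3.4,   1.3, -21.2]))
```

Request:
step_arm([
  [[-1,0,2,0,3.4,1.3,-21],[-1,0,2,0,3.4,1.3,-21],[-1,0,2,0,3.4,1.3,-21],[-1,0,2,0,3.4,1.3,-21],[-1,0,2,0,3.4,1.3,-21]],
])

```text
t: 13.18
eef_pos: [0.5185, 0.035, 0.2087]
tool_rot: [0.13, 0.084, 0.988, -0.008]
contact_force: [1.2, -0.1, 0.1]
gripper_width: -0.0
grasp_force: 0.0
```

Run:
```python
from h import *
from station import bot
o=bot.get_obs();stl(o)
for a in((-.09,-.131,.21),(-.09,-.131,.085),(-.05,-.131,.085),(.017,-.131,.085)):
  P,R=levpose(*a);print(P,inc(o,P,R))
```

```text
t 13.18 timer [-0.0844 -0.1308  0.2087] q [-0.71  0.12  0.51  2.16  0.06  0.63  1.14] F [ 1.2 -0.1  0.1] w -0.0
[0.51293995 0.03565837 0.21      ] (array([ 5.1, -0.3, -2.7]), array([ 0.2,  0. , -0.6]))
[0.51293995 0.03565837 0.085     ] (array([ 37.5,  -1. , 118. ]), array([ 0.2,  0. , -0.6]))
[0.55243792 0.02934093 0.085     ] (array([ -1.2,  -0.6, 128.4]), array([ 0.2,  0. , -0.6]))
[0.61859703 0.01875922 0.085     ] (array([-6.590e+01,  1.000e-01,  1.457e+02]), array([ 0.2,  0. , -0.6]))
```

Lower in front of the ball, then push to the back.

Request:
step_arm([
  [[-1,5,0,0,0,0,-0.6],[-1,15,0,30,0,0,-0.6],[-1,24,0,65,0,0,-0.6],[-1,32,-0.5,95,0,0,-0.6],[-1,37.5,-1,118,0,0,-0.6],[-1,37.5,-1,118,0,0,-0.6]],
])

```text
t: 13.68
eef_pos: [0.5094, 0.0352, 0.0821]
tool_rot: [0.127, 0.078, 0.989, -0.01]
contact_force: [0.0, -0.3, 0.1]
gripper_width: 0.001
grasp_force: 0.0
```

Request:
step_arm([
  [[-1,-13,0,3.5,0,0,0],[-1,-26,0,7,0,0,0],[-1,-38.7,0,10.4,0,0,0],[-1,-50,0,13.4,0,0,0],[-1,-62,0,16.5,0,0,0],[-1,-74,0.3,20,0,0,0],[-1,-84,0.5,22.5,0,0,0],[-1,-93,0.7,25,0,0,0],[-1,-100,0.8,27,0,0,0],[-1,-100,0.8,27,0,0,0]],
])

```text
t: 14.52
eef_pos: [0.6153, 0.0214, 0.0862]
tool_rot: [0.13, 0.077, 0.988, -0.008]
contact_force: [-1.9, -0.3, 0.2]
gripper_width: 0.001
grasp_force: 1.0
```

Run:
```python
from h import *
from station import bot
import cv2
c=bot.read_camera("side");o=bot.get_obs();stl(o)
cv2.imwrite("pics/s2.png",cv2.resize(c["image"][160:310,290:430,::-1],None,fx=4,fy=4))
hsv=cv2.cvtColor(c["image"],cv2.COLOR_RGB2HSV);r=cv2.inRange(hsv,(0,150,90),(6,255,255))|cv2.inRange(hsv,(174,150,90),(180,255,255))
n,l,s,ce=cv2.connectedComponentsWithStats(r)
print([(s[i,4],ce[i].round(1)) for i in range(1,n) if s[i,4]>8 and 300<ce[i][0]<420])
for v in (.6,.7,.8,.9):
  b=v-.45;print(v,proj(c,Rz@[.078*np.sin(b),-.128,.026+.078*np.cos(b)]+[p[0],p[1],0]).round(1))
```

```text
t 14.57 timer [ 0.0133 -0.129   0.0863] q [-0.44  0.47  0.32  2.04 -0.17  0.4   1.4 ] F [-2.4 -0.1 -1.1] w 0.002
[(np.int32(37), array([394.3, 175.6])), (np.int32(65), array([378.7, 253.4]))]
0.6 [[366.6 250.6]]
0.7 [[370.5 251.3]]
0.8 [[374.3 252.3]]
0.9 [[377.9 253.6]]
```

Request:
step_arm([
  [[-1,-2,0,0.5,0,0,0],[-1,-4,0,1,0,0,0],[-1,-4,0,1,0,0,0]],
])

```text
t: 14.82
eef_pos: [0.616, 0.0214, 0.085]
tool_rot: [0.127, 0.076, 0.989, -0.008]
contact_force: [-9.9, 2.0, 2.6]
gripper_width: -0.001
grasp_force: 4.8
```

Run:
```python
from h import *
from station import bot
stl(bot.get_obs())
```

```text
t 14.82 timer [ 0.014  -0.1288  0.085 ] q [-0.43  0.48  0.32  2.04 -0.17  0.41  1.41] F [-9.9  2.   2.6] w -0.001
```

At the stop (10 N). I'll back off and lift.

Request:
step_arm([
  [[-1,20,0,-5,0,0,0],[-1,50,0,-13,0,0,0],[-1,85,0,-23,0,0,0],[-1,100,0,-50,0,0,0],[-1,120,0,-90,0,0,0],[-1,140,0,-130,0,0,0],[-1,140,0,-130,0,0,0],[-1,140,0,-130,0,0,0]],
])

```text
t: 15.48
eef_pos: [0.4533, 0.0485, 0.178]
tool_rot: [0.133, 0.075, 0.988, -0.005]
contact_force: [0.5, 0.8, -1.1]
gripper_width: 0.003
grasp_force: 0.0
```

Run:
```python
from h import *
from station import bot
import cv2
c=bot.read_camera("side");t=bot.read_camera("top");o=bot.get_obs();stl(o)
for n,c in(("side",c),("top",t)):
  hsv=cv2.cvtColor(c["image"],cv2.COLOR_RGB2HSV);r=cv2.inRange(hsv,(0,150,90),(6,255,255))|cv2.inRange(hsv,(174,150,90),(180,255,255))
  k,l,s,ce=cv2.connectedComponentsWithStats(r)
  print(n,[(s[i,4],ce[i].round(1)) for i in range(1,k) if s[i,4]>8 and 250<ce[i][0]<420])
  for v in (.7,.8,.9):
    b=v-.45;print(v,proj(c,Rz@[.078*np.sin(b),-.128,.026+.078*np.cos(b)]+[p[0],p[1],0]).round(1))
cv2.imwrite("pics/t9.png",t["image"][150:400,130:500,::-1].repeat(2,0).repeat(2,1))
```

```text
t 15.58 timer [-0.1503 -0.129   0.176 ] q [-0.88  0.05  0.58  2.33  0.16  0.54  0.99] F [ 1.  -0.1 -0.3] w -0.001
side [(np.int32(83), array([377.7, 252.8]))]
0.7 [[370.5 251.3]]
0.8 [[374.3 252.3]]
0.9 [[377.9 253.6]]
top [(np.int32(73), array([343.5, 196.4])), (np.int32(19), array([263.2, 223.4])), (np.int32(14), array([296. , 225.5])), (np.int32(13), array([334.4, 231.4])), (np.int32(14), array([345.3, 232.5]))]
0.7 [[342.8 201.7]]
0.8 [[343.1 198.8]]
0.9 [[343.3 196.1]]
```

View pics/t9.png

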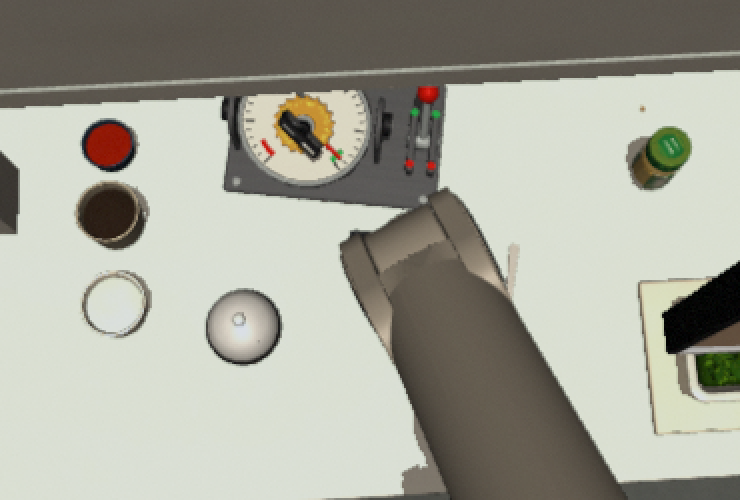

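The hand (335,152) is in the green, the ball (428,93) lies at the back (about 0.9 rad), the bystanders I can see are in place (the arm hides most of the spoon), and the arm is clear.

```bash
python3 -c "
from station import bot
print(bot.hand_in())"
```

```text
the job is handed in; nothing more can be done
None
```

The job is handed in: from the camera images the key rests on its last tooth (about 4.8 rad, though I felt no clear firm stop) and was released before the lever went over to about 0.9 rad; the other things look unmoved, though the arm hid most of the spoon in the last view, and the hand-in gave no verdict.

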